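Wind up the bullion tester's probe and bring out the bar

TASK

Wind the tester's black disc handwheel anticlockwise, taking its rim afresh as often as needed, until the brass index on the rim stands at the fixed brass pointer, so that the probe is clear of the measured bar. Then draw the carrier out by its ball knob, without knocking the probe, until its foot is right out past the end of the rails, and let go of it there on the open bed. Take it afresh across its pan, lift it off level and lay it gently on the felt pad, all of it on the pad and the bar still in it; leave the wheel at the pointer and everything else where it is.

Things in the scene. Friction and masses are not known exactly. Their poses are not given: they have to be found in the camera images.
- tester: bullion tester, fixed: grey base 20 mm high, 150 mm wide under the head (y -85 to 75 mm), 100 mm wide on the open bed (y 75 to 205 mm). Two 22 mm columns at x = -58 and 58 mm carry a crosshead (150 x 56 mm, top 160 mm up) with the handwheel above and the probe below. Origin: on the counter under the wheel's axis; y: the way the carrier slides out; x: across the track; z up
- track_end (a point): mid-point of the T-track's open end, at bed level (20 mm up), 70 mm along the tester's y from its origin. The track: two 20 mm wide steel rails with overhanging lips, 34 mm high, 28 mm slot, y -70 to 70 mm, a stop at the back. Past the end the flat bed goes on at the same level, so the carrier still stands level when it is out
- wheel (a joint): handwheel angle, rad, about its upright axis; grows anticlockwise from above and raises the probe 4 mm per rad (the wheel keeps its height). At 0 the probe is 1 mm above the bar, inside the pan; at 4.0 the index meets the pointer (0.15 either side is good enough); stop at 5.4. Starts at 0 to 0.9. Stiff (0.25 N m, 4 N at the rim), stays where it is left
- wheel_centre (a point): on the wheel's axis, level with the top of its rim (206 mm up). Dished solid black disc, 150 mm across; its upright rim, 15 mm thick (radius 60 to 75 mm), stands 34 mm above the web: pinch it from above, one finger in the dish, one outside (free for 46 mm down). Hub 40 mm across; the 14 mm spindle comes up through it, at most 10 mm above the rim
- index (a point): the brass index on top of the wheel's rim (15 mm radial bar, 67.5 mm from the axis, continued as a brass line on the web); turns with the wheel
- pointer (a point): tip of the fixed flat brass pointer that sticks out of the crosshead on the tester's -x side, 105 mm from the wheel's axis, 160 mm up, lower than the rim
- spindle: non-rotating spindle with the dark steel ultrasonic probe (24 mm barrel, 15 mm nose); origin at the probe's face. Moves only up and down, driven by the wheel. Until it is more than 9 mm above the bar the pan's walls cannot pass it
- carrier: aluminium bar carrier; origin at its foot's underside, under the pan's middle; y towards the knob, z up. Foot 38 x 90 x 5 mm, captive in the track (3 mm play each side, 4 mm upward; it binds if the knob is pressed down), clear of it when the origin is over 115 mm along the tester's y. Pan 54 mm wide (x), y -50 to 50 mm, underside 16, wall tops 36 mm up. Tang 18 mm wide, 16 to 22 mm up, to y = 150 mm. 0.28 kg; with the bar it balances at about y = 8 mm.
- ball (a point): centre of the black ball knob, 24 mm in diameter, on the carrier's tang: 138 mm from the carrier's origin along its y, 40 mm above the foot's underside. At the start only the tang and knob stick out from under the wheel. The carrier swings if lifted by the ball
- pan_end (a point): middle of the pan's end away from the knob, 50 mm from the carrier's origin, at the pan's underside
- bar: the platinum bar lying loose in the pan, 40 x 84 x 7 mm, 0.5 kg, long along its y; origin at the centre of its underside, 20 mm above the carrier's foot; play 2 mm sideways, 3 mm lengthways each way
- pad: felt viewing pad, fixed: grey felt on a leather board, 280 mm (its x) x 150 mm (y) x 6 mm, flat, no rim; origin at the centre of its underside. The carrier (205 mm long, 54 mm wide) is laid along its x, knob either way
- casket: bystander: red lacquered jewellery casket, 110 x 150 x 80 mm, origin under its centre
- humidor: bystander: brass-bound walnut humidor, 170 x 230 x 105 mm, origin under its centre
- pillbox: bystander: round silver-gilt pillbox, 67 mm across, 27 mm high, origin under its centre
- stopwatch: bystander: nickel stopwatch lying on its back, 60 mm across, 14 mm high, with crown and bow, origin under its centre
- spare_bar: bystander: the second platinum bar, 40 x 84 x 7 mm, lying on the counter, origin under its centre
- magnifier: bystander: dome magnifier in a brass ring, 76 mm across, 34 mm high, origin under its centre
There are look-alikes about, which are no part of the job. Of the things that look like the carrier, the smaller one is meant.

How it is judged (in metres and radians):
On the way, in this order (a step that is already met when the one before it is completed fails the run):
1. the handwheel is wound up to the pointer, with the carrier still in its place (value of joint wheel between 3.85 and 4.15 rad and y of carrier in the frame of tester below 0.03 m), for 0.2 s.
2. the carrier's foot is out past the end of the rails and it stands on the open bed, let go of (y of carrier in the frame of tester above 0.1145 m and z of carrier in the frame of tester between 0.017 and 0.024 m and angle between carrier's own z axis and vertical below 0.08 rad and contact force between the fingers and carrier below 0.5 N), for 0.2 s.
At the end, for the whole second after the job is handed in: wheel within 0.15 rad of the setting where its index meets the pointer; carrier standing on its foot on the felt pad, level (0.08 rad) and at rest, the middles of its pan end and of its knob both over the pad; bar in the pan, within 6 mm sideways and 8 mm lengthways of its middle (value of joint wheel between 3.85 and 4.15 rad and x of ball in the frame of pad between -0.14 and 0.14 m and y of ball in the frame of pad between -0.075 and 0.075 m and x of pan_end in the frame of pad between -0.14 and 0.14 m and y of pan_end in the frame of pad between -0.075 and 0.075 m and x of bar in the frame of carrier between -0.006 and 0.006 m and y of bar in the frame of carrier between -0.008 and 0.008 m and z of bar in the frame of carrier between 0.016 and 0.024 m and height (world z) of carrier between 0.003 and 0.01 m and angle between carrier's own z axis and vertical below 0.08 rad and linear speed of each of carrier, bar below 0.02 m/s); the robot touches nothing.
It fails at once if the carrier or the bar knocks against the probe (more than 3 N) (contact force between spindle and carrier above 3 N or contact force between spindle and bar above 3 N).
It fails at once if the carrier is tipped (more than 0.3 rad) (angle between carrier's own z axis and vertical above 0.3 rad).
It fails at once if the carrier is let fall (faster than 0.6 m/s with no finger on it) (linear speed of carrier above 0.6 m/s and contact force between the fingers and carrier below 0.5 N).
It fails at once if one of the bystanders is moved more than 30 mm (distance of any of casket, humidor, pillbox, stopwatch, spare_bar, magnifier from where it was at the start of the episode above 0.03 m).
It also fails if it takes over 72 s, if anything falls off the work surface, if the arm or the gripper's body presses on something with over 40 N, if the wrist force passes 120 N, or if a joint passes its speed limit or range.

ROBOT

A 6-joint arm with a two-finger parallel gripper is mounted at the origin on the work surface. World frame = base frame: x ahead of the robot, y to its left, z up, the work surface at z = 0. Lengths are in mm, angles in rad, forces in N, time in s.
With the tool pointing down it reaches from about 350 to 975 mm from the base axis. Payload 7.1 kg.
Tool frame: the origin (TCP) lies at the very end of the fingers, on their centre line; the grasp point (between the pads) lies 19 mm behind it; z points along the fingers, y is the line along which they close (so a half turn about z gives the same grasp; the last joint's range is limited). The gripper opens to 88 mm and grips with 3 to 60 N. Pads are 20 mm wide; open, the fingers measure 115 mm over their backs; the gripper's body (75 mm by 178 mm) begins 61 mm behind the grasp point.
Start: joints at [1.285, 0.423, 1.63, -0, 1.089, -0.019], TCP at [164.747, 602.879, 222.675] pointing down, gripper open.
Joint ranges: [-3, 3], [-0.9, 2.11], [0.09, 2.58], [-1.31, 4.45], [0.11, 2.69], [-2.54, 2.54]. Speed limits (rad/s): [2.39, 2.39, 3.01, 3.14, 3.14, 3.14].

INTERFACE

Orientations are given as a rotation vector (axis times angle).
In Python, from workcell import * gives the robot as it stands.
- The arm moves only by the tool step_arm, never from a script. Its argument "deltas" is a list of rows, each a list of 3 entries, a list of its own where there are three numbers: the shift along the tool's x, y, z in units of 300 mm (1.0 is 300 mm), then the turn, a rotation vector about the tool's x, y, z in units of 1.5 rad (1.0 is 1.5 rad), then the gripper command: -1 is shut, 1 is fully open, values between are in proportion. In form: [[[dx, dy, dz], [rx, ry, rz], gripper], ...]. A call has 1 to 20 rows; each row is the pose to reach, as a shift and turn from the pose commanded when the call began, along the tool's axes at that moment; what a row does not reach only later rows make up. A row lasts 1/12 s, in which the tool goes at most 41.7 mm and 7.16 degrees, less where a joint would pass 70% of its speed; a pose out of reach is approached as far as the arm can. A call with a number of a shift or a turn outside -1 to 1 is refused whole. A call with a gripper value outside its range is refused whole. The fingers move at their own pace and stop on an object; the grip force is fixed at half the most. Time passes only in rows, so rows that repeat a pose let the fingers close. It gives the time, the measured TCP pose, the force, the opening and the grip force at its end, in the units of the state.
- get_obs(): the state, without advancing time (a new reading comes with each control period).
- get_image(name): name is "scene" or "top"; returns a dict with "pixels" (400x640x3 uint8, red, green, blue), "fx", "fy", "cx", "cy" (pixels), "dist_coeffs" ([k1, k2, p1, p2, k3] as OpenCV has them; the pictures are not rectified), "T" (4x4, takes a point from camera to world coordinates). Camera axes: x right, y down, z forward; pixel columns grow to the right and rows downward; lengths in mm; the calibration is good to about 2 mm. A picture is of the moment at which its call begins. There is no depth.
- close_job(): hands the job in; it is judged then, once.
The state is a dict: "t": time; "qpos": joint angles; "qvel": joint speeds; "joint_torque": joint torques, N m; "ee_pos": TCP position; "orientation": TCP orientation; "ft_force": force on the tool from outside, world axes, zero at the start; "moment": the same for the moment, N m; "width": finger opening in mm; "grasp_force": force on a finger pad.
Only numpy, scipy, OpenCV 4.12 (cv2) and the standard library are available. Lean on these libraries where they do the work, as an engineer would, in place of code of your own. Each camera call takes 0.05 s, during which the arm holds its last target. There are 200 camera calls.

## Working session

There is one attempt and no reset: what is moved stays moved. The work goes in short steps, Python scripts to look and compute and a tool call to move; the robot and the scene stay as the last step left them, time stands still between calls to the robot, and variables do not carry over. Pictures are saved under pics/ and viewed, at most 14 in all, crops included, and the job is handed in when it is done.

Besides the shell and the picture viewer there is one more tool, called as name([rows], argument=value, ...), one row to a line, values as JSON. step_arm: Moves the arm, as the interface text tells. Its arguments: {"type":"object","properties":{"deltas":{"type":"array","items":{"type":"array"}}},"required":["deltas"]}

```bash
mkdir -p pics; ls; cat > h.py <<'E'
from workcell import *
import numpy as np, cv2
from scipy.spatial.transform import Rotation as R
def snap(n,f):
    im=get_image(n); cv2.imwrite(f'pics/{f}.png',im['pixels'][:,:,::-1]); np.save(f'pics/{f}.npy',im,allow_pickle=True); return im
def load(f): return np.load(f'pics/{f}.npy',allow_pickle=True).item()
def K(im): return np.array([[im['fx'],0,im['cx']],[0,im['fy'],im['cy']],[0,0,1.]])
def ray(im,uv):
    p=cv2.undistortPoints(np.array([[uv]],float),K(im),np.array(im['dist_coeffs'],float))[0,0]
    T=np.array(im['T']); return T[:3,3],T[:3,:3]@np.array([p[0],p[1],1])
def onz(im,uv,z):
    o,d=ray(im,uv); return o+d*(z-o[2])/d[2]
def proj(im,P):
    T=np.linalg.inv(np.array(im['T'])); rv=cv2.Rodrigues(T[:3,:3])[0]
    return cv2.projectPoints(np.array(P,float).reshape(-1,1,3),rv,T[:3,3],K(im),np.array(im['dist_coeffs'],float))[0][:,0]
E
python3 - <<'E'
from h import *
for n in('scene','top'):
    im=snap(n,n+'0'); print(n,im['fx'],np.round(im['T'],3).tolist())
print(get_obs())
a=load('scene0')['pixels'];b=load('top0')['pixels']
E
```

```text
pics
scene 475.1596648530214 [[-0.728, 0.585, -0.356, 946.291], [0.685, 0.612, -0.395, 436.806], [-0.013, -0.532, -0.847, 1130.468], [0.0, 0.0, 0.0, 1.0]]
top 489.50520998229183 [[0.004, -0.98, 0.197, 271.246], [-1.0, -0.005, -0.005, -20.296], [0.006, -0.196, -0.98, 1399.647], [0.0, 0.0, 0.0, 1.0]]
{'t': 0.1, 'qpos': array([ 1.28499423e+00,  4.23750655e-01,  1.63060399e+00,  1.31591402e-05,
        1.08860800e+00, -1.89815706e-02]), 'qvel': array([ 0.00045401,  0.00084913, -0.0008792 , -0.00136621,  0.00038253,
        0.00142574]), 'joint_torque': array([ 2.21916603e-04, -5.45611739e+01, -2.74322033e+01,  6.44576107e-02,
        1.87659130e-02, -6.42534405e-05]), 'ee_pos': array([164.61019344, 602.41291453, 221.99179825]), 'orientation': array([-4.17858757e-01, -3.11345707e+00,  2.12409812e-03]), 'ft_force': array([ 0.23524344,  0.05723067, -0.01285038]), 'moment': array([-0.01706246,  0.07973023, -0.03886632]), 'grasp_force': 0.0, 'width': 87.47112301043688}
```

View pics/top0.png

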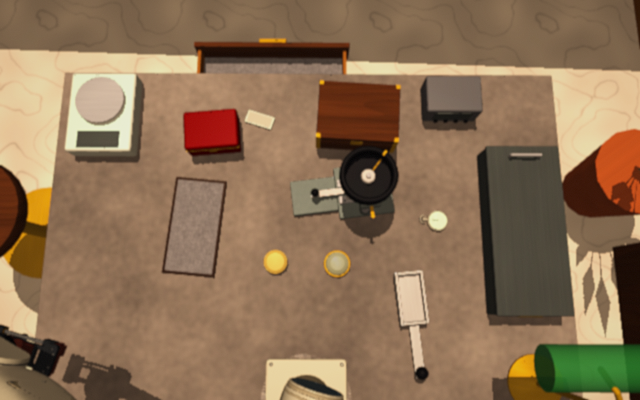

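View pics/scene0.png

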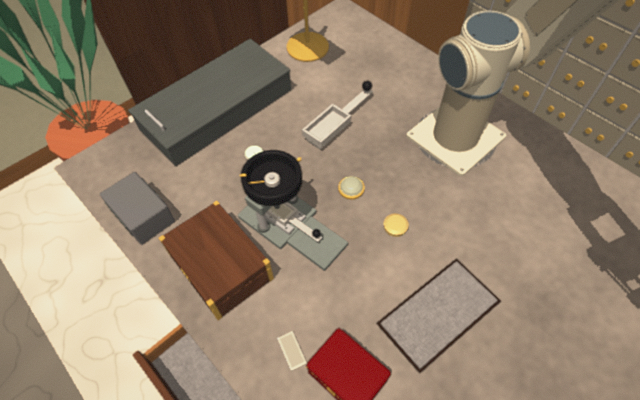

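The top view shows two things that could be the carrier. One is the small carrier in the tester (knob ~(315,192), under the wheel at (368,176)). The other is a free-lying one at (411,325), knob (421,374), whose pan is about 55 px (~150 mm) long, so it is the larger look-alike. I choose the one in the tester. The wheel index is at about (385,153), the pointer at (373,213), the pad at (195,227). Next I measure and check with a crop.

```bash
cat > m.py <<'E'
from h import *
import sys
def blob(mask,near):
    n,l,s,c=cv2.connectedComponentsWithStats(mask.astype(np.uint8)*1,connectivity=8)
    k=[i for i in range(1,n) if s[i,4]>=6]
    return l==min(k,key=lambda i:np.hypot(*(c[i]-near)))
t=load('top0');s=load('scene0')
def hsv(im): return cv2.cvtColor(im['pixels'],cv2.COLOR_RGB2HSV).astype(int)
ht,hs=hsv(t),hsv(s)
def hull_centre(m):
    c=np.argwhere(m)[:,::-1].astype(np.float32); return cv2.fitEllipse(cv2.convexHull(c))
def tri(a,ua,b,ub):
    o1,d1=ray(a,ua);o2,d2=ray(b,ub)
    k=np.linalg.lstsq(np.c_[d1,-d2],o2-o1,rcond=None)[0]
    p,q=o1+k[0]*d1,o2+k[1]*d2; return (p+q)/2,np.linalg.norm(p-q)
for nm,nt,ns in (('wheel',(368,176),(271,177)),('ball',(315,192),(317,233))):
    out=[]
    for h,nr in((ht,nt),(hs,ns)):
        m=h[:,:,2]<45
        w=np.zeros_like(m);r=38 if nm=='wheel' else 8
        w[nr[1]-r:nr[1]+r,nr[0]-r:nr[0]+r]=1
        m=m&w
        if nm=='wheel': m=cv2.morphologyEx(m.astype(np.uint8),cv2.MORPH_OPEN,np.ones((3,3)))>0
        m=blob(m,nr)
        e=hull_centre(m) ; out.append(e[0]); print(nm,np.round(e[0],1),np.round(e[1],1),m.sum())
    print(nm,*tri(t,out[0],s,out[1]))
    if nm=='wheel': print('z206',onz(t,out[0],206),onz(s,out[1],206))
    else: print('z60',onz(t,out[0],60),onz(s,out[1],60))
for im,h,nm in((t,ht,'t'),(s,hs,'s')):
    m=(h[:,:,0]>12)&(h[:,:,0]<32)&(h[:,:,1]>120)&(h[:,:,2]>90)
    c0=(368,176) if nm=='t' else (271,177)
    n,l,st,c=cv2.connectedComponentsWithStats(m.astype(np.uint8))
    for i in range(1,n):
        if np.hypot(*(c[i]-c0))<60 and st[i,4]>3:
            q=np.argwhere(l==i)[:,::-1]; f=q[np.argmax(np.hypot(*(q-c0).T))]
            print(nm,np.round(c[i],1),st[i],'far',f,'206:',np.round(onz(im,f,206)[:2]),'160:',np.round(onz(im,f,160)[:2]))
m=(ht[:,:,2]<70);w=np.zeros_like(m);w[165:290,150:240]=1
cs=cv2.findContours((m&w).astype(np.uint8),cv2.RETR_EXTERNAL,cv2.CHAIN_APPROX_NONE)[0]
c=max(cs,key=len);r=cv2.minAreaRect(c);P=[onz(t,p,6)[:2] for p in cv2.boxPoints(r)]
print('pad',np.round(P),np.round(np.mean(P,0)),np.linalg.norm(P[0]-P[1]),np.linalg.norm(P[1]-P[2]))
# crops
A=cv2.resize(t['pixels'][130:240,270:430],None,fx=4.8,fy=4.8,interpolation=cv2.INTER_CUBIC)
cv2.imwrite('pics/crop0.png',A[:,:,::-1])
E
python3 m.py
```

```text
wheel [364.2 163.5] [64.6 84.8] 2812
wheel [271.4 178.2] [53.8 60.2] 2005
wheel [ 597.77812415 -139.87593942  217.78534022] 13.569975918282264
z206 [ 605.59331574 -146.48247069  206.        ] [ 589.83859205 -141.00873113  206.        ]
ball [314.6 192.7] [5.3 6.9] 34
ball [316.1 233. ] [5.8 6.8] 31
ball [561.30530013 -21.16699941  56.7284171 ] 1.4476773662607672
z60 [561.04415882 -21.7409994   60.        ] [562.086362   -19.15648628  60.        ]
t [396.2 140. ] [393 136   7  11  45] far [399 137] 206: [ 676. -236.] 160: [ 692. -245.]
t [384.4 152.3] [382 150   6   6  24] far [386 150] 206: [ 641. -202.] 160: [ 656. -209.]
t [376.1 165. ] [372 160   9  11  35] far [380 160] 206: [ 615. -187.] 160: [ 628. -193.]
t [372.1 213. ] [370 206   6  13  57] far [374 218] 206: [ 466. -169.] 160: [ 474. -174.]
s [298.7 158.8] [297 157   4   5  15] far [300 157] 206: [ 498. -141.] 160: [ 475. -170.]
s [242.9 174.6] [240 173   7   4  25] far [240 174] 206: [ 637. -203.] 160: [ 621. -235.]
s [256.2 181.7] [249 180  15   4  41] far [249 183] 206: [ 637. -167.] 160: [ 622. -197.]
pad [[350. 410.]
 [538. 246.]
 [453. 154.]
 [270. 318.]] [403. 282.] 249.3775283521726 125.34284201579854
```

View pics/crop0.png

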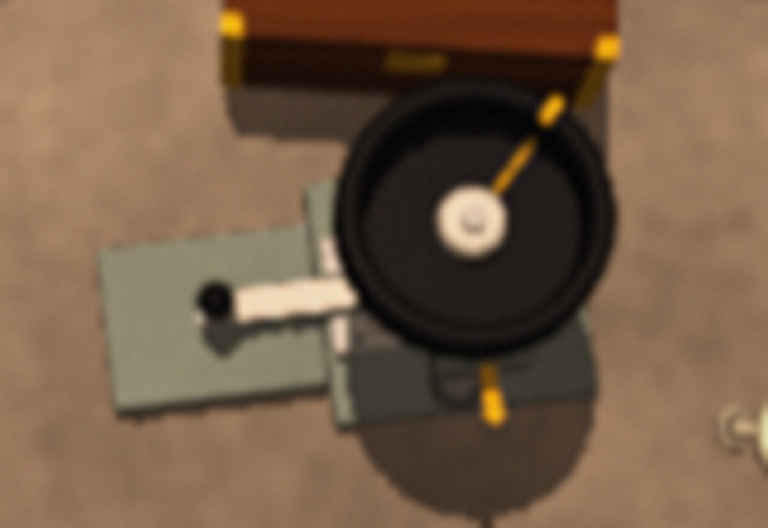

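The crop confirms the choice: the small carrier's tang and ball (crop (215,300)) come out from under the wheel. The index is at crop (550,108), hub (472,220), pointer tip (493,418). The pad and wheel fits were poor, so I redo them with explicit corners and edges.

```bash
cat > m2.py <<'E'
from h import *
t=load('top0');s=load('scene0')
W=onz(t,(369.1,174.8),206);print('wheel t',W,'s',onz(s,(271.4,178.2),206))
I=onz(t,(384.4,152.3),206);print('idx t',I,'s',onz(s,(242.9,174.6),206))
print('ptr',onz(t,(373.2,217.8),160),onz(s,(300.3,157),160))
g=cv2.cvtColor(t['pixels'],cv2.COLOR_RGB2GRAY)
# felt by gray, low-saturation lighter region
h=cv2.cvtColor(t['pixels'],cv2.COLOR_RGB2HSV)
print(h[230,195],h[230,130],h[195,177],h[177:183,200].tolist())
m=(h[:,:,1]<45);m[:165]=0;m[290:]=0;m[:,:150]=0;m[:,240:]=0
m=cv2.morphologyEx(m.astype(np.uint8),cv2.MORPH_OPEN,np.ones((5,5)))
c=max(cv2.findContours(m,cv2.RETR_EXTERNAL,cv2.CHAIN_APPROX_NONE)[0],key=cv2.contourArea)
P=np.array([onz(t,p,6)[:2] for p in c[:,0].astype(float)],np.float32)
r=cv2.minAreaRect(P);print('pad felt',r,cv2.boxPoints(r).round().tolist())
# bed edges
for nm,p in {'bedend_a':(270+98/4.8,130+250/4.8),'bedend_b':(270+118/4.8,130+415/4.8)}.items(): print(nm,onz(t,p,20).round(1))
# decoy etc heights, wheel geometry
for nm,p in {'mag':(337,263),'pill':(276,262),'watch':(437,221),'spare':(260,119),'casket':(212,125),'humL':(318,137),'humR':(398,142)}.items(): print(nm,onz(t,p,105 if 'hum' in nm else 20).round())
E
python3 m2.py
```

```text
wheel t [ 576.27775593 -158.30775188  206.        ] s [ 589.92561827 -140.89698229  206.        ]
idx t [ 635.38281151 -198.16436512  206.        ] s [ 632.63788421 -196.47564597  206.        ]
ptr [ 474.36492359 -172.24650322  160.        ] [ 474.83379351 -169.61945432  160.        ]
[ 12  70 152] [ 14 100 150] [ 12  72 148] [[14, 101, 154], [13, 108, 132], [12, 129, 93], [12, 120, 87], [12, 89, 118], [12, 73, 146]]Traceback (most recent call last):
  File "m2.py", line 12, in <module>
    c=max(cv2.findContours(m,cv2.RETR_EXTERNAL,cv2.CHAIN_APPROX_NONE)[0],key=cv2.contourArea)
ValueError: max() iterable argument is empty
```

```bash
cat >> h.py <<'E'
def phi(o):
    Y=R.from_rotvec(o['orientation']).as_matrix()[:,1]; return np.arctan2(Y[1],Y[0])
def plan(xyz,ph,o=None):
    o=o or get_obs(); M=R.from_rotvec(o['orientation']).as_matrix()
    d=M.T@(np.array(xyz)-o['ee_pos'])/300
    Z=np.array([[-np.sin(ph)*-1,np.cos(ph),0],[-np.cos(ph),np.sin(ph),0],[0,0,-1]])  # cols x,y,z
    Z=np.c_[[np.sin(ph),-np.cos(ph),0],[np.cos(ph),np.sin(ph),0],[0,0,-1]]
    r=R.from_matrix(M.T@Z).as_rotvec()/1.5
    return d.round(3),r.round(3)
def arc(W,da,n=None,o=None):
    """rows turning TCP about vertical axis through W by da, about 0.1 rad a row"""
    o=o or get_obs(); M=R.from_rotvec(o['orientation']).as_matrix(); n=n or int(np.ceil(abs(da)/.1))
    for k in range(1,n+1):
        a=da*k/n; Q=R.from_rotvec([0,0,a]).as_matrix()
        v=np.array([o['ee_pos'][0]-W[0],o['ee_pos'][1]-W[1],0])
        d=M.T@(Q@v-v)/300; print([d.round(3).tolist(),[0,0,round(-a/1.5,3)]])
E
sed -i 's/<45);m\[/<85);m[/' m2.py; python3 m2.py; python3 - <<'E'
from h import *
print(phi(get_obs()))
for p in [(330,250,300,.25),(450,0,300,-.85)]: print(plan(p[:3],p[3]))
E
```

```text
wheel t [ 576.27775593 -158.30775188  206.        ] s [ 589.92561827 -140.89698229  206.        ]
idx t [ 635.38281151 -198.16436512  206.        ] s [ 632.63788421 -196.47564597  206.        ]
ptr [ 474.36492359 -172.24650322  160.        ] [ 474.83379351 -169.61945432  160.        ]
[ 12  70 152] [ 14 100 150] [ 12  72 148] [[14, 101, 154], [13, 108, 132], [12, 129, 93], [12, 120, 87], [12, 89, 118], [12, 73, 146]]
pad felt ((473.88037109375, 323.326171875), (132.8646240234375, 263.0791015625), 85.07879638671875) [[337.0, 268.0], [599.0, 246.0], [611.0, 378.0], [349.0, 401.0]]
bedend_a [600.7  48.5  20. ]
bedend_b [500.   35.1  20. ]
mag [368. -86.  20.]
pill [370.  85.  20.]
watch [ 489. -371.   20.]
spare [793. 142.  20.]
casket [773. 283.  20.]
humL [709. -30. 105.]
humR [ 696. -252.  105.]
1.3039697162660906Traceback (most recent call last):
  File "<stdin>", line 3, in <module>
  File "h.py", line 23, in plan
    r=R.from_matrix(M.T@Z).as_rotvec()/1.5
      ~~~~~~~~~~~~~^^^^^^^
  File "scipy/spatial/transform/_rotation.pyx", line 1143, in scipy.spatial.transform._rotation.Rotation.from_matrix
ValueError: Non-positive determinant (left-handed or null coordinate frame) in rotation matrix 0: [[-4.94123757e-01 -8.69391575e-01 -3.76511674e-05]
 [-8.69390786e-01  4.94123249e-01  1.36951531e-03]
 [ 1.17204076e-03 -7.09443628e-04  9.99999062e-01]].
```

```bash
sed -i '/Z=np.array/d; s/Z=np.c_\[\[np.sin(ph),-np.cos(ph),0\]/Z=np.c_[[-np.sin(ph),np.cos(ph),0]/' h.py; python3 - <<'E'
from h import *
for p in [(340,350,300,.25)]: print(plan(p[:3],p[3]))
E
```

```text
(array([-0.786, -0.658, -0.259]), array([-0.001,  0.   ,  0.703]))
```

step_arm([
  [[-0.785, -0.66, -0.26], [0, 0, 0.7], 0.0],
  [[-0.785, -0.66, -0.26], [0, 0, 0.7], 0.0],
  [[-0.785, -0.66, -0.26], [0, 0, 0.7], 0.0],
  [[-0.785, -0.66, -0.26], [0, 0, 0.7], 0.0],
  [[-0.785, -0.66, -0.26], [0, 0, 0.7], 0.0],
  [[-0.785, -0.66, -0.26], [0, 0, 0.7], 0.0],
  [[-0.785, -0.66, -0.26], [0, 0, 0.7], 0.0],
  [[-0.785, -0.66, -0.26], [0, 0, 0.7], 0.0],
  [[-0.785, -0.66, -0.26], [0, 0, 0.7], 0.0],
])

```text
t: 0.85
ee_pos: [342.1, 346.8, 302.0]
orientation: [1.934, 2.474, 0.002]
ft_force: [-0.5, 1.0, 0.9]
width: 43.6
grasp_force: 0.0
```

```bash
python3 - <<'E'
from h import *
o=get_obs();print(o['ee_pos'],phi(o))
for p in [(470,60,300,-.9)]: print(plan(p[:3],p[3]))
E
```

```text
[342.0628319  346.7816388  301.97412482] 0.24374536996528617
(array([-1.031,  0.183,  0.007]), array([ 0.001, -0.001,  0.762]))
```

step_arm([
  [[-0.99, 0.18, 0], [0, 0, 0.76], 0.0],
  [[-0.99, 0.18, 0], [0, 0, 0.76], 0.0],
  [[-0.99, 0.18, 0], [0, 0, 0.76], 0.0],
  [[-0.99, 0.18, 0], [0, 0, 0.76], 0.0],
  [[-0.99, 0.18, 0], [0, 0, 0.76], 0.0],
  [[-0.99, 0.18, 0], [0, 0, 0.76], 0.0],
  [[-0.99, 0.18, 0], [0, 0, 0.76], 0.0],
  [[-0.99, 0.18, 0], [0, 0, 0.76], 0.0],
  [[-0.99, 0.18, 0], [0, 0, 0.76], 0.0],
  [[-0.99, 0.18, 0], [0, 0, 0.76], 0.0],
])

```text
t: 1.68
ee_pos: [466.7, 74.7, 300.3]
orientation: [-2.963, -1.044, 0.001]
ft_force: [-0.9, 0.7, -0.6]
width: 44.0
grasp_force: 0.0
```

```bash
python3 - <<'E'
from h import *
o=get_obs();print(o['ee_pos'],phi(o))
W=np.array([576.5,-158.5]);a=-2.0
P=W+67.5*np.array([np.cos(a),np.sin(a)])
print(plan((*P,250),a))
E
```

```text
[466.68170591  74.69398312 300.29527781] -0.8932704233418417
(array([-0.403,  0.936,  0.168]), array([-0.   ,  0.001,  0.738]))
```

step_arm([
  [[-0.403, 0.936, 0.168], [0, 0, 0.738], 0.0],
  [[-0.403, 0.936, 0.168], [0, 0, 0.738], 0.0],
  [[-0.403, 0.936, 0.168], [0, 0, 0.738], 0.0],
  [[-0.403, 0.936, 0.168], [0, 0, 0.738], 0.0],
  [[-0.403, 0.936, 0.168], [0, 0, 0.738], 0.0],
  [[-0.403, 0.936, 0.168], [0, 0, 0.738], 0.0],
  [[-0.403, 0.936, 0.168], [0, 0, 0.738], 0.0],
  [[-0.403, 0.936, 0.168], [0, 0, 0.738], 0.0],
  [[-0.403, 0.936, 0.168], [0, 0, 0.738], 0.0],
  [[-0.403, 0.936, 0.168], [0, 0, 0.738], 0.0],
  [[-0.403, 0.936, 0.168], [0, 0, 0.738], 0.0],
])

```text
t: 2.6
ee_pos: [550.4, -217.4, 249.8]
orientation: [-3.073, 0.649, 0.002]
ft_force: [-0.2, 0.7, -0.0]
width: 43.6
grasp_force: 0.0
```

```bash
python3 - <<'E'
from h import *
o=get_obs();print(o['ee_pos'],phi(o),o['qpos'])
W=np.array([576.5,-158.5]);a=-2.0
P=W+67.5*np.array([np.cos(a),np.sin(a)])
print(plan((*P,180),a))
t=snap('scene','s1');cv2.imwrite('pics/c1.png',cv2.resize(t['pixels'][100:260,180:380],None,fx=4,fy=3.75)[:,:,::-1])
E
```

```text
[ 550.35027919 -217.41468475  249.83880507] -1.987172977997873 [-3.96428080e-01  3.45146508e-01  1.68089531e+00  1.83918978e-04
  1.11664019e+00  1.59066404e+00]
(array([-0.002,  0.01 ,  0.233]), array([-0.   ,  0.001,  0.009]))
```

View pics/c1.png

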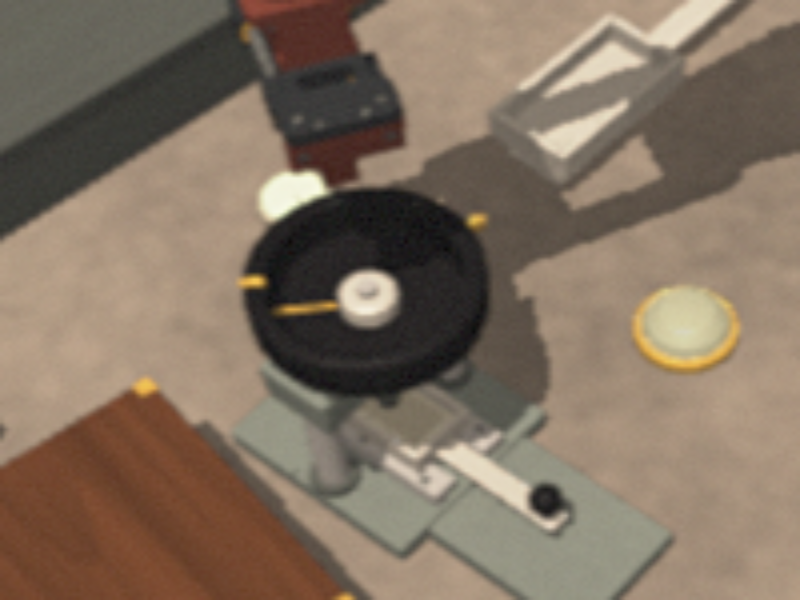

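The crop shows the gripper (330,110) above the far side of the wheel (365,285) as intended, with the index at (252,282). I descend and pinch.

step_arm([
  [[0, 0.01, 0.06], [0, 0, 0.009], 0.0],
  [[0, 0.01, 0.12], [0, 0, 0.009], 0.0],
  [[0, 0.01, 0.18], [0, 0, 0.009], 0.0],
  [[0, 0.01, 0.23], [0, 0, 0.009], 0.0],
  [[0, 0.01, 0.23], [0, 0, 0.009], 0.0],
  [[0, 0.01, 0.23], [0, 0, 0.009], -1],
  [[0, 0.01, 0.23], [0, 0, 0.009], -1],
  [[0, 0.01, 0.23], [0, 0, 0.009], -1],
  [[0, 0.01, 0.23], [0, 0, 0.009], -1],
  [[0, 0.01, 0.23], [0, 0, 0.009], -1],
])

```text
t: 3.48
ee_pos: [551.1, -218.5, 182.5]
orientation: [-3.062, 0.68, -0.005]
ft_force: [4.5, 9.9, 1.4]
width: 15.9
grasp_force: 29.7
```

```bash
python3 - <<'E'
from h import *
o=get_obs();print(o['ee_pos'],phi(o),o['width'],o['ft_force'],o['moment'])
arc((576.5,-158.5),1.3)
E
```

```text
[ 551.11065214 -218.51314681  182.48647164] -2.007523066619226 15.885493651660875 [4.45897334 9.93352649 1.35805176] [ 1.67332469 -0.55839141  0.01504362]
[[0.022, -0.002, 0.0], [0, 0, -0.067]]
[[0.043, -0.006, 0.0], [0, 0, -0.133]]
[[0.064, -0.012, 0.0], [0, 0, -0.2]]
[[0.084, -0.02, 0.0], [0, 0, -0.267]]
[[0.103, -0.03, 0.0], [0, 0, -0.333]]
[[0.121, -0.042, 0.0], [0, 0, -0.4]]
[[0.138, -0.056, 0.001], [0, 0, -0.467]]
[[0.153, -0.072, 0.001], [0, 0, -0.533]]
[[0.167, -0.088, 0.001], [0, 0, -0.6]]
[[0.179, -0.106, 0.001], [0, 0, -0.667]]
[[0.189, -0.126, 0.001], [0, 0, -0.733]]
[[0.197, -0.146, 0.001], [0, 0, -0.8]]
[[0.203, -0.167, 0.001], [0, 0, -0.867]]
```

step_arm([
  [[0.0225, -0.007, 0], [0, 0, -0.067], -1],
  [[0.0447, -0.0105, 0], [0, 0, -0.133], -1],
  [[0.0665, -0.016, 0], [0, 0, -0.2], -1],
  [[0.0876, -0.0238, 0], [0, 0, -0.267], -1],
  [[0.1079, -0.0335, 0], [0, 0, -0.333], -1],
  [[0.127, -0.0453, 0], [0, 0, -0.4], -1],
  [[0.145, -0.0589, 0], [0, 0, -0.467], -1],
  [[0.1614, -0.0742, 0], [0, 0, -0.533], -1],
  [[0.1762, -0.091, 0], [0, 0, -0.6], -1],
  [[0.1893, -0.109, 0], [0, 0, -0.667], -1],
  [[0.2005, -0.129, 0], [0, 0, -0.733], -1],
  [[0.2097, -0.1495, 0], [0, 0, -0.8], -1],
  [[0.2168, -0.171, 0], [0, 0, -0.867], -1],
])

```text
t: 4.57
ee_pos: [630.5, -201.5, 182.5]
orientation: [2.849, 1.323, 0.002]
ft_force: [-1.2, 2.0, 3.3]
width: 16.0
grasp_force: 30.1
```

```bash
cat >> h.py <<'E'
def idx(f,c):
    t=load(f);h=cv2.cvtColor(t['pixels'],cv2.COLOR_RGB2HSV)
    m=(h[:,:,0]>12)&(h[:,:,0]<32)&(h[:,:,1]>120)&(h[:,:,2]>90)
    n,l,st,cc=cv2.connectedComponentsWithStats(m.astype(np.uint8))
    for i in range(1,n):
        if np.hypot(*(cc[i]-c))<60 and st[i,4]>3:
            print(cc[i].round(1),st[i,4],onz(t,cc[i],206)[:2].round(1))
E
python3 - <<'E'
from h import *
o=get_obs();print(o['ee_pos'],phi(o),o['width'],o['ft_force'],o['moment'],o['qpos'])
t=snap('top','t2'); idx('t2',(369,175)); s=snap('scene','s2');idx('s2',(271,177))
E
```

```text
[ 630.51705833 -201.53796236  182.53358114] -0.7014293113113986 15.97144282490541 [-1.19801443  1.97274767  3.34893427] [ 0.23307293  0.5098281  -0.2614166 ] [-3.27562633e-01  5.19990604e-01  1.57264087e+00  5.14827838e-04
  1.04794583e+00  3.73609517e-01]
[352.3 152.4] 22 [ 634.7 -116.6]
[357.1 162.9] 8 [ 607.2 -128.6]
[221.6 146.4] 20 [ 617.  -302.2]
[298.7 158.9] 14 [ 504.  -139.1]
[230. 159.] 5 [ 626.2 -255.8]
[252.5 164.5] 4 [ 596.8 -204.3]
[266.8 193.1] 51 [ 625.4 -115.4]
```

step_arm([
  [[0.0225, -0.001, 0], [0, 0, -0.067], -1],
  [[0.0447, -0.0045, 0], [0, 0, -0.133], -1],
  [[0.0665, -0.01, 0], [0, 0, -0.2], -1],
  [[0.0876, -0.0178, 0], [0, 0, -0.267], -1],
  [[0.1079, -0.0275, 0], [0, 0, -0.333], -1],
  [[0.127, -0.0393, 0], [0, 0, -0.4], -1],
  [[0.145, -0.0529, 0], [0, 0, -0.467], -1],
  [[0.1614, -0.0682, 0], [0, 0, -0.533], -1],
  [[0.1762, -0.085, 0], [0, 0, -0.6], -1],
  [[0.1893, -0.1034, 0], [0, 0, -0.667], -1],
  [[0.2005, -0.1229, 0], [0, 0, -0.733], -1],
  [[0.2097, -0.1435, 0], [0, 0, -0.8], -1],
  [[0.2168, -0.1648, 0], [0, 0, -0.867], -1],
])

```text
t: 5.75
ee_pos: [635.9, -120.2, 182.5]
orientation: [1.47, 2.772, 0.002]
ft_force: [2.8, 1.9, 2.6]
width: 15.7
grasp_force: 30.3
```

```bash
python3 - <<'E'
from h import *
o=get_obs();print(o['ee_pos'],phi(o),o['width'],o['ft_force'],o['moment'],o['qpos'])
t=snap('top','t3'); idx('t3',(369,175)); s=snap('scene','s3');idx('s3',(271,177))
E
```

```text
[ 635.86929592 -120.21377734  182.49310214] 0.5954387261302037 15.687035618051404 [2.77609132 1.92951727 2.56667543] [ 0.13215601 -0.23092962 -0.23777608] [-2.05481165e-01  4.98146744e-01  1.61040345e+00  5.91029179e-04
  1.02914547e+00 -8.01219849e-01]
[397.2 139.3] 39 [ 670.2 -231.7]
[298.7 158.9] 14 [ 504.  -139.1]
[255.5 173.8] 6 [ 609.3 -177.3]
[270.8 174.6] 9 [ 584.1 -150.2]
[247.3 183.6] 30 [ 641.3 -168.4]
[295.5 181. ] 14 [553.7 -94.8]
[284.1 184.5] 15 [ 580.  -105.8]
[265.8 190.9] 13 [ 623.  -121.7]
```

step_arm([
  [[0.0225, -0.001, 0], [0, 0, -0.067], -1],
  [[0.0447, -0.0045, 0], [0, 0, -0.133], -1],
  [[0.0665, -0.01, 0], [0, 0, -0.2], -1],
  [[0.0876, -0.0178, 0], [0, 0, -0.267], -1],
  [[0.1079, -0.0275, 0], [0, 0, -0.333], -1],
  [[0.127, -0.0393, 0], [0, 0, -0.4], -1],
  [[0.145, -0.0529, 0], [0, 0, -0.467], -1],
  [[0.1614, -0.0682, 0], [0, 0, -0.533], -1],
  [[0.1762, -0.085, 0], [0, 0, -0.6], -1],
  [[0.1893, -0.1034, 0], [0, 0, -0.667], -1],
  [[0.2005, -0.1229, 0], [0, 0, -0.733], -1],
  [[0.2097, -0.1435, 0], [0, 0, -0.8], -1],
  [[0.2177, -0.168, 0], [0, 0, -0.877], -1],
  [[0.2177, -0.168, 0], [0, 0, -0.877], -1],
])

```text
t: 7.02
ee_pos: [556.1, -94.1, 182.5]
orientation: [-0.531, 3.095, 0.001]
ft_force: [-1.1, 6.2, 6.9]
width: 15.9
grasp_force: 30.6
```

```bash
python3 - <<'E'
from h import *
o=get_obs();print(o['ee_pos'],phi(o),o['width'],o['ft_force'],o['moment'],o['qpos'])
t=snap('top','t4'); idx('t4',(369,175)); s=snap('scene','s4');idx('s4',(271,177))
a=cv2.resize(t['pixels'][130:240,310:430],None,fx=4,fy=4);b=cv2.resize(s['pixels'][130:240,220:340],None,fx=3,fy=4)
cv2.imwrite('pics/c4.png',np.hstack([a[:,:440],b])[:,:,::-1][:, :800])
E
```

```text
[556.10831989 -94.11765065 182.45066634] 1.910524114699071 15.895232938207847 [-1.05374371  6.238499    6.8547891 ] [1.0078605  0.12967295 0.31162511] [-1.89363082e-01  3.84667956e-01  1.79882297e+00  1.35511266e-03
  9.56647561e-01 -2.10066709e+00]
[340.5 123. ] 4 [713.  -87.1]
[351.5 125. ] 4 [ 707.8 -115.3]
[356.5 126. ] 4 [ 705.2 -128.1]
[361.5 127. ] 4 [ 702.5 -140.9]
[372.5 129. ] 4 [ 697.3 -169.1]
[378.2 129.8] 6 [ 695.2 -183.5]
[396.2 139.8] 41 [ 668.9 -229.2]
[297.5 158. ] 4 [ 504.2 -143.3]
[307.  159.9] 14 [ 491.2 -122.9]
[283.  172.5] 4 [ 558.8 -134.5]
[300.6 177.2] 10 [537.5 -94.7]
```

View pics/c4.png

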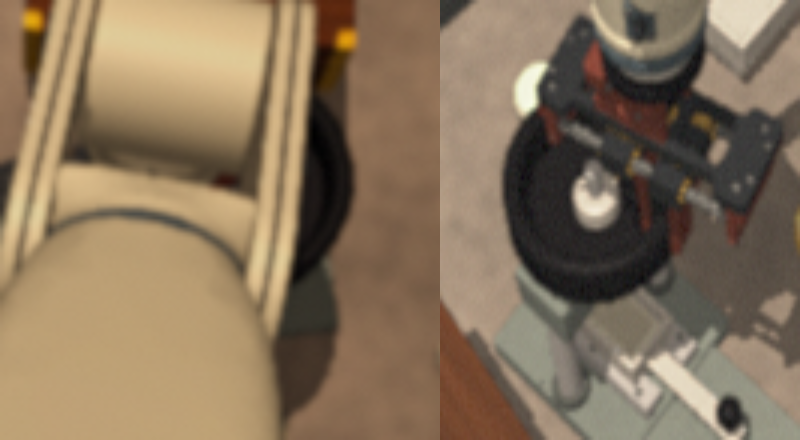

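The index is hidden behind the gripper in both views (top view blocked by the arm). The grip turned the full 1.315 rad, so I release, lift and look.

step_arm([
  [[0.2177, -0.168, 0], [0, 0, -0.877], -1],
])

```text
t: 7.2
ee_pos: [534.1, -117.4, 181.8]
orientation: [0.697, -3.061, -0.026]
ft_force: [-27.4, 52.4, 38.9]
width: 34.7
grasp_force: 29.6
```

I made an error there: deltas are relative to the new call, so that row moved the tool further instead of holding. I open in place, lift straight up and check.

step_arm([
  [[0, 0, 0], [0, 0, 0], 0.15],
  [[0, 0, 0], [0, 0, 0], 0.15],
  [[0, 0, -0.05], [0, 0, 0], 0.15],
  [[0, 0, -0.15], [0, 0, 0], 0.15],
  [[0, 0, -0.28], [0, 0, 0], 0.15],
  [[0, 0, -0.4], [0, 0, 0], 0.15],
  [[0, 0, -0.4], [0, 0, 0], 0.15],
])

```text
t: 7.78
ee_pos: [538.3, -128.8, 308.7]
orientation: [-0.7, 3.052, -0.009]
ft_force: [1.5, -0.4, 0.2]
width: 50.9
grasp_force: 0.0
```

```bash
python3 - <<'E'
from h import *
o=get_obs();print(o['ee_pos'],phi(o),o['width'],o['ft_force'],o['moment'],o['qpos'])
s=snap('scene','s5');idx('s5',(271,177))
b=cv2.resize(s['pixels'][130:250,210:350],None,fx=5,fy=5)
cv2.imwrite('pics/c5.png',b[:,:,::-1])
E
```

```text
[ 538.25694804 -128.78168799  308.66915611] 2.0216370794525473 50.887412494293926 [ 1.45216312 -0.42605682  0.21499144] [0.06837183 0.02620244 0.04527971] [-2.55956270e-01  2.20854844e-01  1.71036400e+00 -7.46461569e-04
  1.19888276e+00 -2.27735919e+00]
[303.2 126.7] 13 [ 426.2 -209.2]
[275.5 151.3] 15 [ 529.7 -196.7]
[298.4 159.5] 13 [ 505.7 -138.4]
[275.3 165.8] 32 [ 559.1 -162.8]
```

View pics/c5.png

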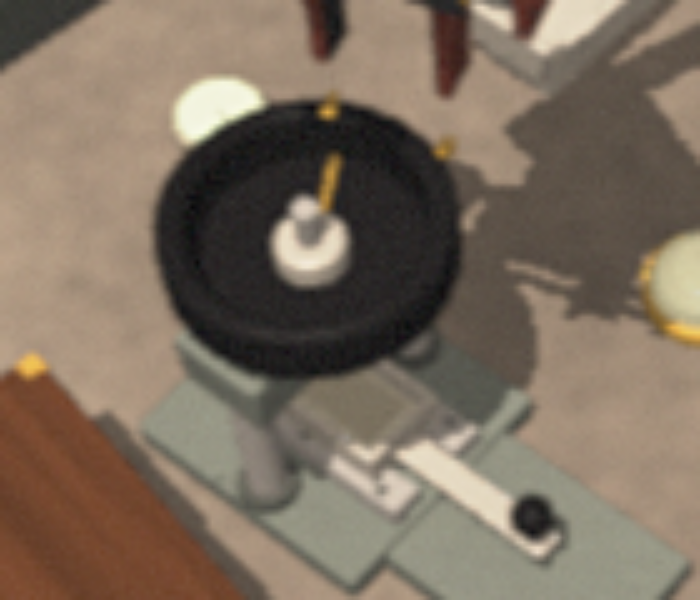

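The crop shows the index at (330,110), about 0.53 rad beyond the pointer (445,150), so θ≈4.53, which is short of the stop. I take the rim afresh and wind back clockwise.

```bash
python3 - <<'E'
from h import *
print(plan((557.7,-94.0,300),1.9),plan((557.7,-94.0,181),1.9))
E
```

```text
(array([-0.112,  0.073,  0.018]), array([-0.003,  0.004,  0.081])) (array([-0.11 ,  0.075,  0.415]), array([-0.003,  0.004,  0.081]))
```

step_arm([
  [[-0.11, 0.074, 0.018], [-0.003, 0.004, 0.081], 0.0],
  [[-0.11, 0.074, 0.018], [-0.003, 0.004, 0.081], 0.0],
  [[-0.11, 0.074, 0.1], [-0.003, 0.004, 0.081], 0.0],
  [[-0.11, 0.074, 0.2], [-0.003, 0.004, 0.081], 0.0],
  [[-0.11, 0.074, 0.28], [-0.003, 0.004, 0.081], 0.0],
  [[-0.11, 0.074, 0.35], [-0.003, 0.004, 0.081], 0.0],
  [[-0.11, 0.074, 0.415], [-0.003, 0.004, 0.081], 0.0],
  [[-0.11, 0.074, 0.415], [-0.003, 0.004, 0.081], 0.0],
  [[-0.11, 0.074, 0.415], [-0.003, 0.004, 0.081], -1],
  [[-0.11, 0.074, 0.415], [-0.003, 0.004, 0.081], -1],
  [[-0.11, 0.074, 0.415], [-0.003, 0.004, 0.081], -1],
  [[-0.11, 0.074, 0.415], [-0.003, 0.004, 0.081], -1],
  [[-0.11, 0.074, 0.415], [-0.003, 0.004, 0.081], -1],
])

```text
t: 8.92
ee_pos: [555.5, -94.3, 176.8]
orientation: [0.524, -3.092, 0.001]
ft_force: [2.6, -4.6, -4.6]
width: 15.5
grasp_force: 29.7
```

```bash
python3 - <<'E'
from h import *
o=get_obs();print(o['ee_pos'],phi(o),o['width'],o['ft_force'],o['moment'])
s=snap('scene','s6');idx('s6',(271,177))
E
```

```text
[555.50714576 -94.29713107 176.80781096] 1.9066094774758011 15.53558976784081 [ 2.58596614 -4.62944349 -4.58060953] [-0.73863801 -0.4849806   0.25200162]
[297.4 159.8] 5 [ 508.1 -139.3]
[307.4 161.3] 16 [ 493.6 -118.9]
[301.1 178.1] 8 [538.4 -91.8]
```

step_arm([
  [[-0.0225, -0.001, 0], [0, 0, 0.067], -1],
  [[-0.0447, -0.0045, 0], [0, 0, 0.133], -1],
  [[-0.0665, -0.01, 0], [0, 0, 0.2], -1],
  [[-0.0876, -0.0178, 0], [0, 0, 0.267], -1],
  [[-0.1079, -0.0275, 0], [0, 0, 0.333], -1],
  [[-0.1137, -0.031, 0], [0, 0, 0.353], -1],
  [[-0.1137, -0.031, 0], [0, 0, 0.353], -1],
  [[-0.1137, -0.031, 0], [0, 0, 0.353], -1],
  [[-0.1137, -0.031, 0], [0, 0, 0.353], 0.0],
  [[-0.1137, -0.031, 0], [0, 0, 0.353], 0.0],
  [[-0.1137, -0.031, 0], [0, 0, 0.353], 0.0],
  [[-0.1137, -0.031, -0.1], [0, 0, 0.353], 0.0],
  [[-0.1137, -0.031, -0.22], [0, 0, 0.353], 0.0],
  [[-0.1137, -0.031, -0.35], [0, 0, 0.353], 0.0],
  [[-0.1137, -0.031, -0.42], [0, 0, 0.353], 0.0],
  [[-0.1137, -0.031, -0.42], [0, 0, 0.353], 0.0],
])

```text
t: 10.3
ee_pos: [593.4, -90.8, 308.4]
orientation: [0.304, 3.125, 0.001]
ft_force: [0.3, -0.1, -0.5]
width: 44.0
grasp_force: 0.0
```

```bash
python3 - <<'E'
from h import *
o=get_obs();print(o['ee_pos'],phi(o),o['width'],o['ft_force'],o['moment'])
s=snap('scene','s7');idx('s7',(271,177))
E
```

```text
[593.44326324 -90.76753215 308.44808855] 1.3767509895067906 44.008036136411654 [ 0.3450913  -0.11885267 -0.47945128] [-0.02020269 -0.03686618 -0.0414062 ]
[259.4 133.2] 20 [ 521.6 -270.2]
[291.3 140.5] 32 [ 478.4 -195.7]
[274.8 158.3] 10 [ 545.2 -181.3]
[279.7 172.9] 9 [ 565.4 -139.2]
```

```bash
python3 - <<'E'
from h import *
print(plan((561.3,-21.2,300),.13))
E
```

```text
(array([0.145, 0.207, 0.019]), array([-0.001, -0.002,  0.831]))
```

step_arm([
  [[0.145, 0.207, 0.018], [0, 0, 0.831], 0.3],
  [[0.145, 0.207, 0.018], [0, 0, 0.831], 0.3],
  [[0.145, 0.207, 0.018], [0, 0, 0.831], 0.3],
  [[0.145, 0.207, 0.018], [0, 0, 0.831], 0.3],
  [[0.145, 0.207, 0.018], [0, 0, 0.831], 0.3],
  [[0.145, 0.207, 0.018], [0, 0, 0.831], 0.3],
  [[0.145, 0.207, 0.018], [0, 0, 0.831], 0.3],
  [[0.145, 0.207, 0.018], [0, 0, 0.831], 0.3],
  [[0.145, 0.207, 0.018], [0, 0, 0.831], 0.3],
  [[0.145, 0.207, 0.018], [0, 0, 0.831], 0.3],
  [[0.145, 0.207, 0.018], [0, 0, 0.831], 0.3],
  [[0.145, 0.207, 0.018], [0, 0, 0.831], 0.3],
])

```text
t: 11.35
ee_pos: [559.4, -21.0, 296.0]
orientation: [-2.062, -2.358, 0.008]
ft_force: [0.5, -0.5, -0.2]
width: 57.0
grasp_force: 0.0
```

```bash
python3 - <<'E'
from h import *
o=get_obs();print(o['ee_pos'],phi(o),o['width'],o['ft_force'])
s=snap('scene','s8');idx('s8',(271,177)); t=snap('top','t8');idx('t8',(369,175))
a=cv2.resize(t['pixels'][130:240,290:410],None,fx=4,fy=4)[:,:400];b=cv2.resize(s['pixels'][130:240,220:320],None,fx=4,fy=4)
cv2.imwrite('pics/c8.png',np.hstack([a,b])[:,:,::-1])
E
```

```text
[559.36989484 -21.0497512  295.96081827] 0.1336833544857574 56.98088109531662 [ 0.45190437 -0.51012898 -0.19779339]
[306.8 146. ] 6 [ 462.2 -155.5]
[305.2 176.1] 10 [527.3 -89.5]
[353.  124.5] 4 [ 709.2 -119.2]
[396.2 139.9] 44 [ 668.4 -229.2]
[314.5 169. ] 4 [590.5 -20.9]
[371.  194.1] 60 [ 526.6 -162.3]
[372.2 213.4] 50 [ 477.8 -164.3]
```

View pics/c8.png

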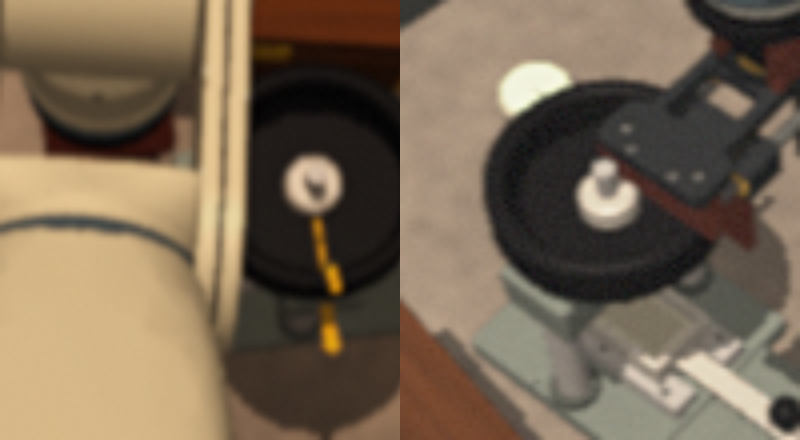

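The left (top) view shows the index at crop (335,280), lined up with the pointer (332,340) to about 0.05 rad. The ball is in its old place in the scene view (785,410). Now I go down over the ball.

```bash
python3 - <<'E'
from h import *
t=load('t8');h=cv2.cvtColor(t['pixels'],cv2.COLOR_RGB2HSV)
m=(h[:,:,0]>12)&(h[:,:,0]<32)&(h[:,:,1]>120)&(h[:,:,2]>90)
q=np.argwhere(m[195:205,362:384])+[195,362]; c=q.mean(0)[::-1]; P=onz(t,c,206)[:2]-[579.5,-157.9]; print(c,P,np.arctan2(*P[::-1])%6.283)
print(plan((561.3,-21.2,43),.13))
E
```

```text
[372.51612903 198.61290323] [-64.29388535  -7.89521658] 3.263594492337247
(array([-0.004,  0.012,  0.845]), array([-0.006, -0.002,  0.002]))
```

step_arm([
  [[0, 0.006, 0.13], [-0.005, -0.002, 0], 0.3],
  [[0, 0.012, 0.26], [-0.005, -0.002, 0], 0.3],
  [[0, 0.012, 0.39], [-0.005, -0.002, 0], 0.3],
  [[0, 0.012, 0.52], [-0.005, -0.002, 0], 0.3],
  [[0, 0.012, 0.62], [-0.005, -0.002, 0], 0.3],
  [[0, 0.012, 0.7], [-0.005, -0.002, 0], 0.3],
  [[0, 0.012, 0.77], [-0.005, -0.002, 0], 0.3],
  [[0, 0.012, 0.83], [-0.005, -0.002, 0], 0.3],
  [[0, 0.012, 0.83], [-0.005, -0.002, 0], 0.3],
])

```text
t: 12.2
ee_pos: [559.4, -20.1, 44.9]
orientation: [-2.067, -2.36, 0.006]
ft_force: [-1.1, -1.0, 0.5]
width: 57.0
grasp_force: 0.0
```

```bash
python3 - <<'E'
from h import *
o=get_obs();print(o['ee_pos'],phi(o),o['width'],o['ft_force'])
print(plan((561.3,-21.2,43),.13))
s=snap('scene','s9')
b=cv2.resize(s['pixels'][170:270,250:370],None,fx=6,fy=6)
cv2.imwrite('pics/c9.png',b[:,:,::-1])
E
```

```text
[559.3537974  -20.11034765  44.91393614] 0.13205020081082056 56.9770606084678 [-1.07627932 -1.02407744  0.47633199]
(array([-0.004,  0.006,  0.006]), array([-0.004, -0.001,  0.001]))
```

View pics/c9.png

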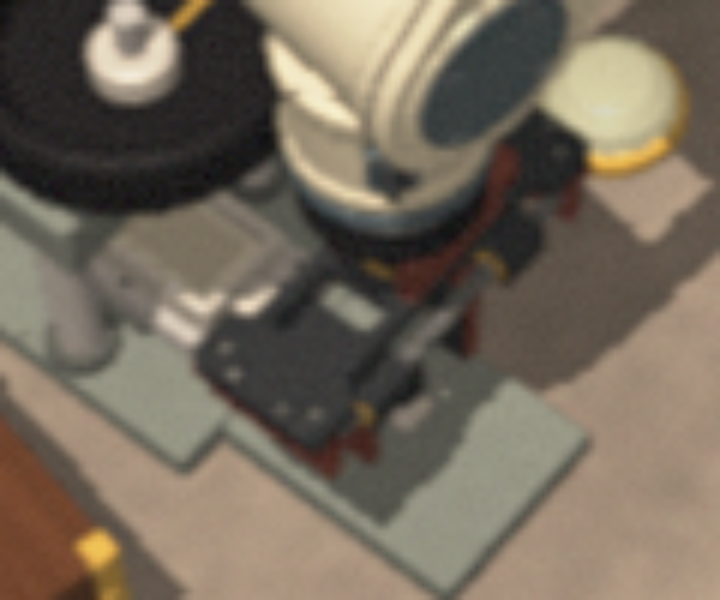

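The gripper straddles the ball (crop (340,370)) with the tang under it, and nothing is pressing. I close and start the pull.

step_arm([
  [[-0.003, 0.005, 0.003], [0, 0, 0], -1],
  [[-0.003, 0.005, 0.003], [0, 0, 0], -1],
  [[-0.003, 0.005, 0.003], [0, 0, 0], -1],
  [[-0.003, 0.005, 0.003], [0, 0, 0], -1],
  [[-0.003, 0.005, 0.003], [0, 0, 0], -1],
  [[-0.003, 0.005, 0.003], [0, 0, 0], -1],
  [[0.015, 0.005, 0.003], [0, 0, 0], -1],
  [[0.035, 0.005, 0.003], [0, 0, 0], -1],
  [[0.06, 0.005, 0.003], [0, 0, 0], -1],
])

```text
t: 13.0
ee_pos: [561.7, -2.5, 47.8]
orientation: [2.072, 2.359, 0.001]
ft_force: [0.6, -4.5, 0.6]
width: 22.5
grasp_force: 30.0
```

```bash
python3 - <<'E'
from h import *
o=get_obs();print(o['ee_pos'],phi(o),o['width'],o['ft_force'],o['moment'],o['grasp_force'])
E
```

```text
[561.68682666  -2.50532811  47.84749959] 0.12953386977420633 22.497665419194558 [ 0.57732061 -4.45932902  0.59578986] [-0.84402448 -0.04177274  0.01788949] 29.9999937415123
```

step_arm([
  [[0.03, 0, 0], [0, 0, 0], -1],
  [[0.06, 0, 0], [0, 0, 0], -1],
  [[0.09, 0, 0], [0, 0, 0], -1],
  [[0.12, 0, 0], [0, 0, 0], -1],
  [[0.15, 0, 0], [0, 0, 0], -1],
  [[0.18, 0, 0], [0, 0, 0], -1],
  [[0.2, 0, 0], [0, 0, 0], -1],
])

```text
t: 13.58
ee_pos: [553.2, 58.4, 47.5]
orientation: [2.072, 2.361, 0.0]
ft_force: [0.4, -4.7, 0.8]
width: 22.0
grasp_force: 30.0
```

```bash
python3 - <<'E'
from h import *
o=get_obs();print(o['ee_pos'],phi(o),o['width'],o['ft_force'],o['moment'],o['grasp_force'])
s=snap('scene','s10')
b=cv2.resize(s['pixels'][160:280,250:410],None,fx=5,fy=5)
cv2.imwrite('pics/c10.png',b[:,:,::-1])
E
```

```text
[553.21303876  58.41514261  47.51322768] 0.13031276185631094 22.0002925907205 [ 0.41554252 -4.73539364  0.7515984 ] [-0.91377314 -0.0581828   0.02235301] 30.000072419643402
```

View pics/c10.png

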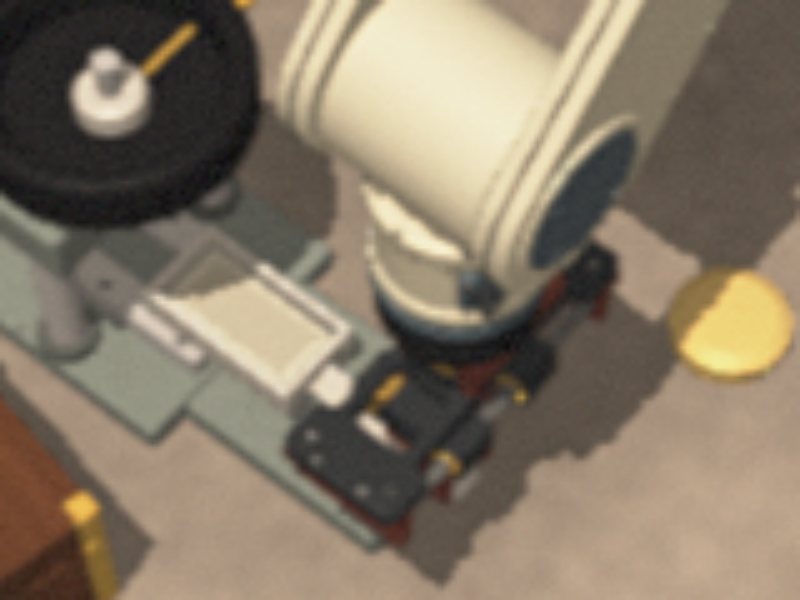

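The pan with the bar is coming out (crop (250,320)) and the ball is held at (380,430). The drag is a steady 5 N, so I pull the rest.

step_arm([
  [[0.025, 0, 0], [0, 0, 0], -1],
  [[0.05, 0, 0], [0, 0, 0], -1],
  [[0.075, 0, 0], [0, 0, 0], -1],
  [[0.1, 0, 0], [0, 0, 0], -1],
  [[0.125, 0, 0], [0, 0, 0], -1],
  [[0.15, 0, 0], [0, 0, 0], -1],
  [[0.175, 0, 0], [0, 0, 0], -1],
  [[0.2, 0, 0], [0, 0, 0], -1],
  [[0.225, 0, 0], [0, 0, 0], -1],
  [[0.225, 0, 0], [0, 0, 0], -1],
])

```text
t: 14.47
ee_pos: [544.4, 125.6, 47.6]
orientation: [-2.072, -2.361, -0.001]
ft_force: [-1.1, 3.5, 4.8]
width: 22.6
grasp_force: 30.0
```

```bash
python3 - <<'E'
from h import *
o=get_obs();print(o['ee_pos'],phi(o),o['width'],o['ft_force'],o['moment'],o['grasp_force'])
E
```

```text
[544.42493361 125.6443022   47.55721259] 0.13003867246740738 22.559669943033484 [-1.05500846  3.5443073   4.7714491 ] [ 0.53189635  0.31248644 -0.05246197] 30.000950396060944
```

step_arm([
  [[0, 0, 0], [0, 0, 0], 0.2],
  [[0, 0, 0], [0, 0, 0], 0.4],
  [[0, 0, 0], [0, 0, 0], 0.4],
  [[0, 0, 0], [0, 0, 0], 0.4],
  [[0, 0, -0.1], [0, 0, 0], 0.4],
  [[0, 0, -0.22], [0, 0, 0], 0.4],
  [[0, 0, -0.35], [0, 0, 0], 1],
  [[0, 0, -0.45], [0, 0, 0], 1],
  [[0.2, -0.35, -0.45], [0, 0, 0], 1],
  [[0.3, -0.5, -0.45], [0, 0, 0], 1],
  [[0.3, -0.7, -0.45], [0, 0, 0], 1],
  [[0.3, -0.7, -0.45], [0, 0, 0], 1],
  [[0.3, -0.7, -0.45], [0, 0, 0], 1],
  [[0.3, -0.7, -0.45], [0, 0, 0], 1],
])

```text
t: 15.63
ee_pos: [320.2, 185.4, 181.8]
orientation: [-2.072, -2.36, 0.004]
ft_force: [-0.4, 0.4, -0.4]
width: 87.7
grasp_force: 0.0
```

```bash
python3 - <<'E'
from h import *
o=get_obs();print(o['ee_pos'],phi(o),o['width'],o['ft_force'])
s=snap('scene','s11');t=snap('top','t11')
# white-ish/dark masks: ball
for n,im,z in(('s',s,60),('t',t,60)):
    h=cv2.cvtColor(im['pixels'],cv2.COLOR_RGB2HSV)
    g=proj(im,[[545,123,60],[567,-13,40]]);print(n,g.round())
u=proj(s,[[550,60,40]])[0].astype(int);v=proj(t,[[550,60,40]])[0].astype(int)
f=lambda im,c:cv2.resize(im['pixels'][max(c[1]-50,0):c[1]+50,max(c[0]-40,0):c[0]+40],None,fx=5,fy=5)
print(u,v)
cv2.imwrite('pics/c11.png',np.hstack([f(t,v),f(s,u)])[:,:,::-1])
E
```

```text
[320.18439038 185.43466991 181.79341612] 0.12987901078504155 87.69209474833931 [-0.41296724  0.37481105 -0.36936351]
s [[360. 265.]
 [316. 239.]]
t [[263. 198.]
 [312. 192.]]
[340 253] [285 197]
```

View pics/c11.png

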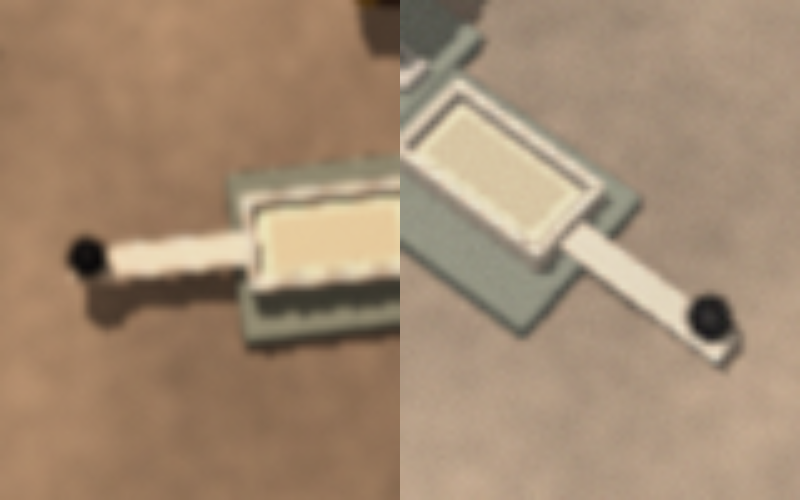

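The carrier stands on the bed with the bar in it: knob at top crop (87,257) / scene crop (710,317), pan knob end at top (247,240) / scene (580,222).

```bash
python3 - <<'E'
from h import *
s=load('s11');t=load('t11')
print('ball',onz(t,(262.4,198.4),60),onz(s,(362,266.4),60))
g=lambda c:(300+(c[0]-400)/5,203+c[1]/5)
P=[onz(s,g(c),56) for c in ((605,185),(545,255),(460,78))]; print(np.round(P,1), 'width',np.linalg.norm(P[0]-P[1]),'len',np.linalg.norm(P[0]-P[2]))
h=cv2.cvtColor(t['pixels'],cv2.COLOR_RGB2HSV).astype(int)
# bright low-sat pan region in top + bar
v=t['pixels'].astype(int)
m=(v[:,:,0]>205)
m[:160]=0;m[230:]=0;m[:,:250]=0;m[:,350:]=0
ys,xs=np.nonzero(m);print(xs.min(),xs.max())
m2=m.copy();m2[:,:296]=0
c=np.argwhere(m2)[:,::-1].astype(float);W=np.array([onz(t,p,52)[:2] for p in c],np.float32)
r=cv2.minAreaRect(W);print(r)
ax=np.array([-np.sin(.13),np.cos(.13)]);ex=np.array([np.cos(.13),np.sin(.13)])
B=(onz(t,(262.4,198.4),60)+onz(s,(362,266.4),60))[:2]/2
for d in(138,130): print(d,B-ax*d)
print('tester y ball',(B-[579.5,-157.9])@ax,(B-[579.5,-157.9])@ex)
E
```

```text
ball [543.94349828 123.98309278  60.        ] [543.91379261 127.85668079  60.        ]
[[528.3  38.1  56. ]
 [578.   45.8  56. ]
 [538.9 -60.2  56. ]] width 50.296002247621665 len 98.84136249081749
267 341
((564.8582763671875, -31.532447814941406), (58.04127502441406, 127.10255432128906), 3.161318063735962)
138 [561.81815712 -10.91565455]
130 [560.78108398  -2.9831594 ]
tester y ball 286.0362464598932 1.521547995086851
```

```bash
python3 - <<'E'
from h import *
print(plan((560,-1.5,140),.13),plan((560,-1.5,35),.13))
E
```

```text
(array([-0.724,  0.707,  0.14 ]), array([-0.001,  0.   ,  0.001])) (array([-0.723,  0.708,  0.49 ]), array([-0.001,  0.   ,  0.001]))
```

step_arm([
  [[-0.724, 0.707, 0.1], [0, 0, 0], 1],
  [[-0.724, 0.707, 0.1], [0, 0, 0], 1],
  [[-0.724, 0.707, 0.1], [0, 0, 0], 1],
  [[-0.724, 0.707, 0.1], [0, 0, 0], 1],
  [[-0.724, 0.707, 0.1], [0, 0, 0], 1],
  [[-0.724, 0.707, 0.1], [0, 0, 0], 1],
  [[-0.724, 0.707, 0.1], [0, 0, 0], 1],
  [[-0.724, 0.707, 0.1], [0, 0, 0], 1],
  [[-0.724, 0.707, 0.1], [0, 0, 0], 1],
  [[-0.724, 0.707, 0.1], [0, 0, 0], 1],
])

```text
t: 16.57
ee_pos: [563.2, -2.4, 151.9]
orientation: [-2.075, -2.358, 0.001]
ft_force: [-0.7, -0.6, -0.4]
width: 87.7
grasp_force: 0.0
```

```bash
python3 - <<'E'
from h import *
o=get_obs();print(o['ee_pos'],phi(o));print(plan((560,-1.5,35),.13))
E
```

```text
[563.15058127  -2.35736292 151.89098771] 0.12785703044066313
(array([ 0.004, -0.01 ,  0.39 ]), array([-0.   , -0.   , -0.001]))
```

step_arm([
  [[0.004, -0.01, 0.08], [0, 0, 0], 1],
  [[0.004, -0.01, 0.16], [0, 0, 0], 1],
  [[0.004, -0.01, 0.24], [0, 0, 0], 1],
  [[0.004, -0.01, 0.31], [0, 0, 0], 1],
  [[0.004, -0.01, 0.36], [0, 0, 0], 1],
  [[0.004, -0.01, 0.39], [0, 0, 0], 1],
  [[0.004, -0.01, 0.39], [0, 0, 0], 0.6],
  [[0.004, -0.01, 0.39], [0, 0, 0], 0.4],
  [[0.004, -0.01, 0.39], [0, 0, 0], 0.2],
  [[0.004, -0.01, 0.39], [0, 0, 0], -1],
  [[0.004, -0.01, 0.39], [0, 0, 0], -1],
  [[0.004, -0.01, 0.39], [0, 0, 0], -1],
  [[0.004, -0.01, 0.39], [0, 0, 0], -1],
])

```text
t: 17.65
ee_pos: [559.6, -0.9, 36.3]
orientation: [-2.073, -2.36, 0.001]
ft_force: [-4.6, 0.3, 6.6]
width: 54.1
grasp_force: 29.9
```

```bash
python3 - <<'E'
from h import *
o=get_obs();print(o['ee_pos'],phi(o),o['width'],o['ft_force'],o['grasp_force'],o['qpos'])
E
```

```text
[559.58806289  -0.90363243  36.31825303] 0.1293940717098762 54.13891866558455 [-4.59864404  0.26489747  6.63510035] 29.920956641435623 [-2.28123123e-02  6.06388861e-01  1.86913617e+00 -2.03761198e-04
  6.66500426e-01 -1.52046216e-01]
```

step_arm([
  [[0, 0, -0.01], [0, 0, 0], -1],
  [[0, 0, -0.03], [0, 0, 0], -1],
  [[0, 0, -0.06], [0, 0, 0], -1],
  [[0, 0, -0.1], [0, 0, 0], -1],
  [[0, 0, -0.14], [0, 0, 0], -1],
  [[0, 0, -0.18], [0, 0, 0], -1],
  [[0, 0, -0.22], [0, 0, 0], -1],
  [[0, 0, -0.22], [0, 0, 0], -1],
])

```text
t: 18.32
ee_pos: [562.0, -0.9, 104.8]
orientation: [2.07, 2.358, 0.005]
ft_force: [0.5, 0.3, -7.4]
width: 53.8
grasp_force: 29.9
```

```bash
python3 - <<'E'
from h import *
o=get_obs();print(o['ee_pos'],phi(o),o['width'],o['ft_force'],o['moment'],o['grasp_force'],o['qpos'])
s=snap('scene','s12')
h=cv2.cvtColor(s['pixels'],cv2.COLOR_RGB2HSV)
E
```

```text
[562.04193191  -0.85292281 104.76359865] 0.12974965043866837 53.759674700074 [ 0.54197729  0.31376401 -7.42126116] [-0.05457941 -0.08674574 -0.05898684] 29.901805892586708 [-2.26135443e-02  4.93800102e-01  1.84915473e+00 -1.99549093e-04
  7.93125199e-01 -1.52220927e-01]
```

```bash
python3 - <<'E'
from h import *
s=load('s12')
P=np.array([onz(s,c,6)[:2] for c in ((458,260),(500,300),(419,369),(378,322))]);print(P.round(),P.mean(0),P[0]-P[3])
print(plan((530,220,105),1.1))
E
```

```text
[[330. 270.]
 [343. 408.]
 [613. 380.]
 [601. 241.]] [471.80958418 324.98582764] [-270.63852186   29.00623943]
(array([ 0.744, -0.009, -0.005]), array([ 0.002,  0.002, -0.647]))
```

step_arm([
  [[0.02, 0, 0], [0, 0, -0.02], -1],
  [[0.06, 0, 0], [0, 0, -0.05], -1],
  [[0.11, 0, 0], [0, 0, -0.1], -1],
  [[0.17, 0, 0], [0, 0, -0.15], -1],
  [[0.23, 0, 0], [0, 0, -0.2], -1],
  [[0.29, 0, 0], [0, 0, -0.25], -1],
  [[0.35, 0, 0], [0, 0, -0.3], -1],
  [[0.41, 0, 0], [0, 0, -0.35], -1],
  [[0.47, 0, 0], [0, 0, -0.4], -1],
  [[0.53, 0, 0], [0, 0, -0.45], -1],
  [[0.59, 0, 0], [0, 0, -0.5], -1],
  [[0.64, -0.003, 0], [0, 0, -0.55], -1],
  [[0.69, -0.006, 0], [0, 0, -0.59], -1],
  [[0.72, -0.009, 0], [0, 0, -0.62], -1],
  [[0.74, -0.009, 0], [0, 0, -0.64], -1],
  [[0.74, -0.009, 0], [0, 0, -0.645], -1],
])

```text
t: 19.7
ee_pos: [527.7, 220.5, 100.8]
orientation: [-0.73, -3.055, 0.001]
ft_force: [-0.1, 0.0, -7.3]
width: 53.8
grasp_force: 29.9
```

```bash
python3 - <<'E'
from h import *
o=get_obs();print(o['ee_pos'],phi(o),o['width'],o['ft_force'],o['moment'])
print(plan((516.5,320,60),1.475))
E
```

```text
[527.73986574 220.48106984 100.76748575] 1.101581439271085 53.76974027822607 [-0.05869631  0.04622286 -7.26879321] [ 0.00258804 -0.00300329  0.01250381]
(array([0.183, 0.279, 0.136]), array([-0.   , -0.   , -0.249]))
```

step_arm([
  [[0.01, 0.015, 0], [0, 0, -0.02], -1],
  [[0.035, 0.05, 0], [0, 0, -0.06], -1],
  [[0.065, 0.1, 0], [0, 0, -0.11], -1],
  [[0.1, 0.15, 0.02], [0, 0, -0.16], -1],
  [[0.13, 0.2, 0.05], [0, 0, -0.2], -1],
  [[0.155, 0.24, 0.08], [0, 0, -0.23], -1],
  [[0.175, 0.265, 0.1], [0, 0, -0.249], -1],
  [[0.183, 0.279, 0.12], [0, 0, -0.249], -1],
  [[0.183, 0.279, 0.13], [0, 0, -0.249], -1],
  [[0.183, 0.279, 0.136], [0, 0, -0.249], -1],
  [[0.183, 0.279, 0.136], [0, 0, -0.249], -1],
])

```text
t: 20.62
ee_pos: [517.8, 317.6, 60.1]
orientation: [-0.159, -3.137, 0.002]
ft_force: [0.0, 0.8, -7.2]
width: 53.8
grasp_force: 29.9
```

```bash
python3 - <<'E'
from h import *
o=get_obs();print(o['ee_pos'],phi(o),o['width'],o['ft_force'],o['moment'])
print(plan((516.5,320,22.5),1.475))
s=snap('scene','s13')
cv2.imwrite('pics/c13.png',cv2.resize(s['pixels'][230:390,340:540],None,fx=4,fy=3.75)[:,:,::-1])
E
```

```text
[517.83739792 317.55982836  60.13198203] 1.469689445752556 53.79437080023609 [ 0.03293865  0.81651005 -7.17570526] [ 0.00093559  0.06629817 -0.00351597]
(array([0.005, 0.008, 0.125]), array([-0.001, -0.   , -0.004]))
```

View pics/c13.png

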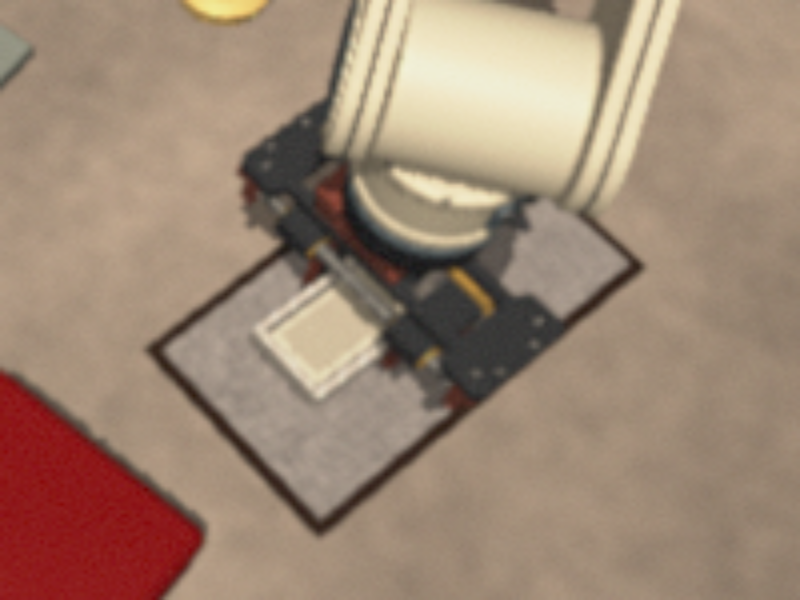

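The carrier hangs level over the pad (pan at crop (330,335)) with the bar in it. I lower it gently.

step_arm([
  [[0.005, 0.004, 0.02], [0, 0, -0.004], -1],
  [[0.005, 0.008, 0.05], [0, 0, -0.004], -1],
  [[0.005, 0.008, 0.08], [0, 0, -0.004], -1],
  [[0.005, 0.008, 0.1], [0, 0, -0.004], -1],
  [[0.005, 0.008, 0.11], [0, 0, -0.004], -1],
  [[0.005, 0.008, 0.116], [0, 0, -0.004], -1],
  [[0.005, 0.008, 0.12], [0, 0, -0.004], -1],
  [[0.005, 0.008, 0.123], [0, 0, -0.004], -1],
  [[0.005, 0.008, 0.123], [0, 0, -0.004], -1],
])

```text
t: 21.42
ee_pos: [517.0, 321.1, 23.8]
orientation: [0.148, 3.137, -0.0]
ft_force: [-0.1, 0.2, -7.5]
width: 54.0
grasp_force: 29.9
```

step_arm([
  [[0, 0, 0.003], [0, 0, 0], -1],
  [[0, 0, 0.005], [0, 0, 0], -1],
  [[0, 0, 0.007], [0, 0, 0], -1],
  [[0, 0, 0.007], [0, 0, 0], -1],
])

```text
t: 21.75
ee_pos: [517.0, 321.1, 22.4]
orientation: [0.147, 3.137, 0.0]
ft_force: [-1.9, -1.7, -1.0]
width: 53.8
grasp_force: 29.9
```

step_arm([
  [[0, 0, 0], [0, 0, 0], 0.3],
  [[0, 0, 0], [0, 0, 0], 0.45],
  [[0, 0, 0], [0, 0, 0], 0.7],
  [[0, 0, 0], [0, 0, 0], 0.9],
  [[0, 0, 0], [0, 0, 0], 0.9],
  [[0, 0, -0.08], [0, 0, 0], 0.9],
  [[0, 0, -0.18], [0, 0, 0], 0.9],
  [[0, 0, -0.3], [0, 0, 0], 0.9],
  [[0, 0, -0.42], [0, 0, 0], 0.9],
  [[0, 0, -0.55], [0, 0, 0], 0.9],
  [[0.3, 0, -0.6], [0, 0, 0], 0.9],
  [[0.5, 0, -0.6], [0, 0, 0], 0.9],
  [[0.5, 0, -0.6], [0, 0, 0], 0.9],
  [[0.5, 0, -0.6], [0, 0, 0], 0.9],
  [[0.5, 0, -0.6], [0, 0, 0], 0.9],
])

```text
t: 23.0
ee_pos: [362.9, 334.6, 201.9]
orientation: [-0.144, -3.137, 0.002]
ft_force: [0.4, -0.6, 0.1]
width: 83.3
grasp_force: 0.0
```

```bash
python3 - <<'E'
from h import *
o=get_obs();print(o['ee_pos'],o['width'],o['ft_force'])
s=snap('scene','s14');t=snap('top','t14')
a=cv2.resize(t['pixels'][130:290,155:405],None,fx=3.2,fy=3.2)
h=cv2.cvtColor(t['pixels'],cv2.COLOR_RGB2HSV)
m=(h[:,:,0]>12)&(h[:,:,0]<32)&(h[:,:,1]>120)&(h[:,:,2]>90)
q=np.argwhere(m[195:205,355:390])+[195,355]
if len(q): c=q.mean(0)[::-1];P=onz(t,c,206)[:2]-[579.5,-157.9];print(c,np.arctan2(*P[::-1])%6.283)
m=(t['pixels'].max(2)<45);m[:170]=0;m[280:]=0;m[:,:165]=0;m[:,225:]=0
n,l,st,cc=cv2.connectedComponentsWithStats(m.astype(np.uint8))
for i in range(1,n):
    if st[i,4]>5: print('dark',cc[i],st[i,4],onz(t,cc[i],46)[:2])
cv2.imwrite('pics/c14.png',a[:,:,::-1])
E
```

```text
[362.87384716 334.56725222 201.86831255] 83.29915081716942 [ 0.43885431 -0.63583136  0.08309942]
[372.52777778 198.63888889] 3.2638966210212015
dark [192.46153846 246.84615385] 13 [409.10360296 315.0663191 ]
dark [178.31102362 260.18897638] 254 [372.22471705 351.91126186]
dark [191.47368421 258.31578947] 19 [377.52545139 316.07215395]
```

View pics/c14.png

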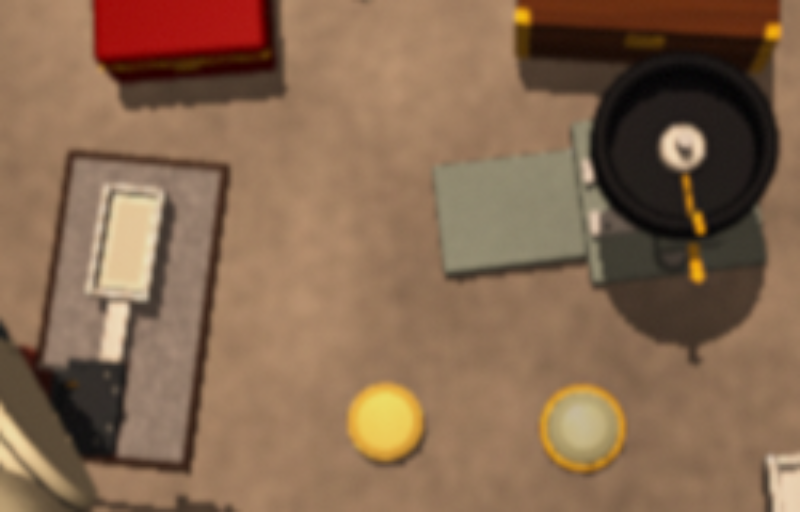

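The carrier lies fully on the pad (pan at crop (127,240), tang pointing down the pad) with the bar in it. The wheel index (697,222) is at the pointer (697,262) and the arm is clear, so I hand in.

```bash
python3 -c "
from workcell import *
print(close_job())"
```

```text
the job is handed in; nothing more can be done
None
```

The job is handed in at about 23 s, and the result was not reported back: the wheel stands at the pointer (index read about 0.01 rad off) after one slip that overwound it by about 0.5 rad and was wound back, and the carrier lies level on the felt pad with the bar still in it; the knob was hidden by the arm in the last picture, so its place over the pad is worked out from the pose.

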